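# Index a worm-drive painting turntable and lock it

## Task

Crank the turntable's worm knob clockwise, several turns, until the long orange line on the faceplate stands right at the red pointer. Then push the yellow-tipped brake lever all the way over to lock it, leaving the line at the pointer and the other things on the desk where they are.

Things in the scene. Friction and masses are not known exactly. Their poses are not given: they have to be found in the camera images.
- stage: worm-drive turntable, fixed to the desk: grey base plate 200 x 370 x 12 mm (long side along its y). Origin: centre of the underside, under the turntable's axis. In its frame the knob is at y = -135 mm, the brake at y = +135 mm, both at x = 0; z up. Its yaw varies by up to about 0.4 rad from the robot's axes. The worm is self-locking: the plate cannot be turned by hand.
- faceplate (a joint): the aluminium faceplate, 160 mm across, top face 50 mm above the desk, with black ticks every 15 degrees, one long orange line from near the middle to the rim, and a doll's head (50 mm wide, top 131 mm above the desk) fixed in the middle that looks along the orange line. Angle in rad, growing clockwise seen from above. It follows the knob: faceplate = knob / 40 (one knob turn = 9 degrees), same sense.
- line_end (a point): outer end of the orange line, on the plate's top face, 79 mm from the axis. Its x axis points outward along the line.
- plate_centre (a point): point on the turntable's vertical axis at the top face of the faceplate.
- pointer_tip (a point): inner tip of the red pointer clamp that stands on the base plate at the far side of the rim, 81 mm from the turntable's axis, 52 mm above the desk (the clamp reaches 56 mm). Its x axis points outward from the turntable's axis. It is fixed; at the start it stands about 19 to 48 degrees clockwise (seen from above) from the orange line.
- knob (a joint): the worm knob: a black disc 84 mm across, axis vertical, its top face 66 mm above the desk. Angle in rad, growing clockwise seen from above; travel from -12.5 to 56; it starts anywhere within a third of a turn of zero and stays where it is left (friction 0.05 N m, about 1.7 N at the handle).
- knob_axis (a point): point on the knob's vertical axis at the disc's top face, 66 mm above the desk.
- handle (a point): centre of the knob's red finger handle: an upright cylinder 16 mm across and 42 mm tall that stands on the disc 30 mm from the knob's axis and spins freely about itself, so it can be pinched from above and carried round in circles without turning the hand. The point is 91 mm above the desk, half-way up the handle (67 to 109 mm).
- brake (a joint): over-centre brake lever in rad: 0 = released, leaning to the stage's -x (towards the robot); 0.8 = locked, leaning as far to +x. The heavy ball makes it fall to the nearer end from the middle (0.4), where it stays; a push of about 1 N on the ball moves it. Pivot 36 mm above the desk, across the stage's y.
- brake_ball (a point): centre of the yellow ball, 26 mm across, at the end of the brake lever, 65 mm from its pivot; 96 mm above the desk at either end of the swing and 101 mm in the middle; it travels 51 mm along the stage's +x from released to locked.
- pot_blue: bystander: blue-capped glass paint pot, 40 mm across, 42 mm high; origin at the centre of its underside. Not to be disturbed.
- pot_green: bystander: green-capped glass paint pot, 40 mm across, 42 mm high; origin at the centre of its underside. Not to be disturbed.
- glue: bystander: white glue bottle with orange cap, 48 mm across, 100 mm high; origin at the centre of its underside. Not to be disturbed.
- eraser: bystander: white eraser, 45 x 24 x 14 mm; origin at the centre of its underside. Not to be disturbed.
- crayon_box: bystander: flat cardboard crayon box, 100 x 65 x 22 mm; origin at the centre of its underside. Not to be disturbed.
- mug: bystander: white mug, 76 mm across, 85 mm high; origin at the centre of its underside. Not to be disturbed.
- brush: bystander: paint brush lying down, 170 mm long; origin at the centre of its underside. Not to be disturbed.

How it is judged:
On the way, in this order (a step that is already met when the one before it is completed fails the run):
1. the orange line stands at the pointer with the knob at rest and the brake still released (angle between the x axis of line_end and the x axis of pointer_tip, either way round below 0.03 rad and horizontal distance between line_end and pointer_tip below 0.01 m and velocity of joint knob between -0.3 and 0.3 rad/s and value of joint brake below 0.25 rad), for 0.3 s.
2. the brake lever is pushed over to locked (value of joint brake above 0.7 rad), for 0.2 s.
At the end, for the whole second after the job is handed in: The orange line is within 0.03 rad (1.7 degrees) of the pointer's direction and its end within 10 mm of the pointer's tip; the brake lever is locked (over 0.7 rad of 0.8); knob and lever are at rest (angle between the x axis of line_end and the x axis of pointer_tip, either way round below 0.03 rad and horizontal distance between line_end and pointer_tip below 0.01 m and value of joint brake above 0.7 rad and velocity of joint knob between -0.2 and 0.2 rad/s and velocity of joint brake between -0.2 and 0.2 rad/s); the robot touches nothing.
It fails at once if a bystander is moved by more than 30 mm (distance of any of pot_blue, pot_green, glue, eraser, crayon_box, mug, brush from where it was at the start of the episode above 0.03 m).
It fails at once if a standing bystander is tipped over (angle between any of pot_blue, pot_green, glue, mug's own z axis and vertical above 0.5 rad).
It also fails if it takes over 72 s, if anything falls off the work surface, if the arm or the gripper's body presses on something with over 40 N, if the wrist force passes 120 N, or if a joint passes its speed limit or range.

## Robot

A 7-joint arm with a two-finger parallel gripper is mounted at the origin on the work surface. World frame = base frame: x ahead of the robot, y to its left, z up, the work surface at z = 0. Lengths are in m, angles in rad, forces in N, time in s.
With the tool pointing down it reaches from about 0.425 to 1.025 m from the base axis. Payload 9.4 kg.
Tool frame: the origin (TCP) lies where the fingers leave the gripper's body, on its centre line; the fingertips stand 84 mm ahead of it and the grasp point (between the pads) lies 65 mm ahead of it; z points along the fingers, y is the line along which they close (so a half turn about z gives the same grasp; the last joint's range is limited). The gripper opens to 93 mm and grips with 3 to 60 N. Pads are 15 mm wide; open, the fingers measure 128 mm over their backs; the gripper's body (75 mm by 188 mm) begins 65 mm behind the grasp point.
Start: joints at [-1.292, 0.599, -0.003, 1.599, 0.002, 0.943, -0.08], TCP at [0.253, 0.68, 0.303] pointing down, gripper open.
Joint ranges: [-2.57, 2.57], [-0.35, 1.97], [-1.29, 1.29], [0.11, 2.56], [-1.05, 4.19], [0.11, 1.86], [-2.63, 2.63]. Speed limits (rad/s): [2.22, 2.22, 3.01, 3.01, 3.14, 3.14, 3.14].

## Interface

Orientations are given as a unit quaternion [w, x, y, z].
In Python, from workcell import telemetry, viewer, job_done, finder gives the robot as it stands.
- The arm moves only by the shell command python3 -m pendant 'ROWS' [FORCE]. ROWS is JSON, a list of rows, each a list of 5 numbers: the shift along the tool's x, y, z in mm, then the turn about the tool's z in rad, then the opening, from 0 (shut) to 1 (fully open). In form: [[tx, ty, tz, spin, claw], ...]. A call has exactly 10 rows; each row is the pose to reach, as a shift and turn from the pose commanded when the call began, along the tool's axes at that moment; what a row does not reach only later rows make up. A row lasts 1/8 s, in which the tool goes at most 62.5 mm and 10.7 degrees, less where a joint would pass 70% of its speed; a pose out of reach is approached as far as the arm can. A call with a gripper value outside its range is refused whole. The fingers move at their own pace and stop on an object; FORCE is the grip in N (left out, the last holds). Time passes only in rows, so rows that repeat a pose let the fingers close, or fill a call up. It gives the time, the measured TCP pose, the force, the opening and the grip force at its end, in the units of the state.
- telemetry.state(): the state, without advancing time (a new reading comes with each control period).
- viewer.capture(name): name is "scene" or "top" or "wrist"; returns (picture, depth): 384x512x3 uint8, red, green, blue; 384x512 float32, m along the optical axis (not along the pixel's ray), 0 where there is no reading.
- viewer.camera_params(name): a dict with "fx", "fy", "cx", "cy" (pixels), "rvec" (rotation vector, rad) and "tvec" (3), from world to camera coordinates, as OpenCV has them. Camera axes: x right, y down, z forward; pixel columns grow to the right and rows downward; lengths in m; the calibration is good to about 2 mm. A picture is of the moment at which its call begins: read the wrist's pose just before it. camera_params takes no time and is no camera call; for the wrist camera it gives the pose at the moment of the call.
- job_done(): hands the job in; it is judged then, once.
Trained networks look in the newest picture that a camera, given by its name, has taken for a name from the list of things; names that differ only in an ending like _2 or _b are one class to them, and where a whole thing is asked for, a point or a joint stands for the part that bears it (a point fixed in the world has none). Each returns a list of dicts, best first, with "p" (0 to 1); they miss things now and then, are a little off and sometimes report something else, mostly with a low value. They report only what shows in the picture. A call takes as long as a camera call.
- finder.recognise(query, camera): "at" ([x, y, z] in m, in the coordinates of the camera as it stood for that picture, good to about 4 mm: the middle of the surface that is visible of it).
The state is a dict: "time": time; "joints": joint angles; "qvel": joint speeds; "effort": joint torques, N m; "position": TCP position; "ee_rot": TCP orientation; "force": force on the tool from outside, world axes, zero at the start; "moment": the same for the moment, N m; "grip_width": opening from 0.0 (shut) to 1.0 (fully open); "grip_force": force on a finger pad.
Only numpy, scipy, OpenCV 4.12 (cv2) and the standard library are available. Lean on these libraries where they do the work, as an engineer would, in place of code of your own. Each camera call takes 0.05 s, during which the arm holds its last target. There are 200 camera calls.

## Working session

There is one attempt and no reset: what is moved stays moved. The work goes in short steps, Python scripts to look and compute and a shell command to move; the robot and the scene stay as the last step left them, time stands still between calls to the robot, and variables do not carry over. Pictures are saved under pics/ and viewed, at most 10 in all, crops included, and the job is handed in when it is done.

```bash
mkdir -p pics; cat > h.py <<'E'
import numpy as np, cv2, json
from workcell import telemetry, viewer, job_done, finder
from scipy.spatial.transform import Rotation as R
def cap(c,fn=None):
    P=viewer.camera_params(c); im,d=viewer.capture(c)
    if fn: cv2.imwrite('pics/'+fn,im[:,:,::-1])
    return im,d,P
def w(P,p):
    r=cv2.Rodrigues(np.array(P['rvec'],float))[0]; return (np.asarray(p)-np.ravel(P['tvec']))@r
def cloud(d,P):
    v,u=np.mgrid[:d.shape[0],:d.shape[1]]
    return w(P,np.stack([(u-P['cx'])/P['fx']*d,(v-P['cy'])/P['fy']*d,d],-1))
def proj(P,p): return cv2.projectPoints(np.array([p],float),np.array(P['rvec'],float),np.array(P['tvec'],float),np.array([[P['fx'],0,P['cx']],[0,P['fy'],P['cy']],[0,0,1.]]),None)[0].ravel()
def tool(): 
    s=telemetry.state(); q=s['ee_rot']; return np.array(s['position']),R.from_quat([q[1],q[2],q[3],q[0]]).as_matrix(),s
E
python3 - <<'E'
from h import *
np.set_printoptions(precision=4,suppress=True)
p,r,s=tool(); print(p,r,s['time'])
for c in ['top','scene']:
    im,d,P=cap(c,c+'1.png')
    for n in ['plate_centre','line_end','pointer_tip','knob_axis','handle','brake_ball','pot_blue','pot_green','glue','eraser','crayon_box','mug','brush']:
        try:
            print(c,n,[(np.round(w(P,f['at']),3).tolist(),round(f['p'],2),proj(P,w(P,f['at'])).round().tolist()) for f in finder.recognise(n,c)[:2]])
        except Exception as e: print(n,e)
E
```

```text
[0.2524 0.6793 0.3019] [[-0.9374  0.3483 -0.0004]
 [ 0.3483  0.9374 -0.0015]
 [-0.0001 -0.0015 -1.    ]] 0.0
top plate_centre [([0.52, 0.061, 0.05], 0.6, [248.0, 227.0]), ([0.654, 0.045, 0.043], 0.28, [255.0, 163.0])]
top line_end [([0.519, 0.063, 0.051], 0.72, [247.0, 227.0])]
top pointer_tip []
top knob_axis [([0.563, -0.067, 0.066], 0.95, [310.0, 204.0])]
top handle [([0.528, -0.055, 0.112], 0.55, [307.0, 221.0])]
top brake_ball [([0.473, 0.187, 0.102], 0.67, [181.0, 251.0])]
top pot_blue [([0.654, 0.047, 0.04], 0.69, [254.0, 163.0]), ([0.401, -0.013, 0.018], 0.47, [284.0, 284.0])]
top pot_green [([0.355, 0.198, 0.042], 0.69, [181.0, 309.0])]
top glue [([0.652, 0.162, 0.071], 0.78, [197.0, 162.0])]
top eraser [([0.348, 0.122, 0.015], 0.63, [220.0, 310.0])]
top crayon_box [([0.702, -0.029, 0.021], 0.77, [289.0, 143.0])]
top mug [([0.634, 0.275, 0.039], 0.69, [147.0, 174.0]), ([0.347, 0.119, 0.015], 0.54, [221.0, 311.0])]
top brush [([0.401, -0.009, 0.015], 0.79, [282.0, 284.0])]
scene plate_centre [([0.541, 0.054, 0.051], 0.68, [260.0, 196.0])]
scene line_end [([0.542, 0.051, 0.053], 0.75, [259.0, 196.0])]
scene pointer_tip [([0.62, 0.079, 0.041], 0.5, [293.0, 216.0])]
scene knob_axis []
scene handle [([0.537, -0.053, 0.095], 0.5, [211.0, 196.0])]
scene brake_ball [([0.478, 0.184, 0.081], 0.8, [294.0, 150.0]), ([0.41, -0.029, 0.02], 0.36, [196.0, 188.0])]
scene pot_blue [([0.67, 0.041, 0.037], 0.82, [292.0, 240.0])]
scene pot_green [([0.366, 0.194, 0.032], 0.7, [269.0, 145.0])]
scene glue [([0.668, 0.162, 0.063], 0.81, [343.0, 207.0]), ([0.561, -0.069, 0.071], 0.53, [211.0, 215.0])]
scene eraser [([0.355, 0.116, 0.018], 0.73, [239.0, 158.0]), ([0.62, 0.083, 0.038], 0.51, [294.0, 217.0])]
scene crayon_box [([0.711, -0.039, 0.029], 0.84, [269.0, 275.0])]
scene mug [([0.647, 0.245, 0.063], 0.86, [367.0, 186.0]), ([0.476, 0.185, 0.08], 0.33, [294.0, 150.0])]
scene brush [([0.409, -0.029, 0.021], 0.71, [195.0, 187.0])]
```

View pics/top1.png

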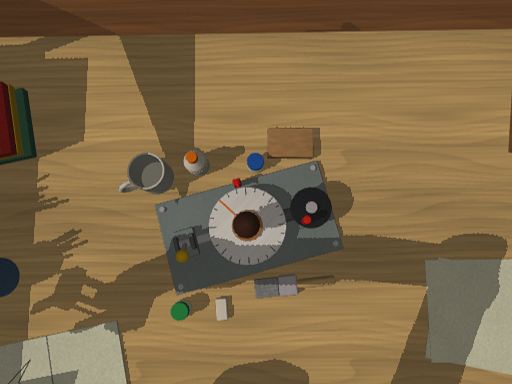

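View pics/scene1.png

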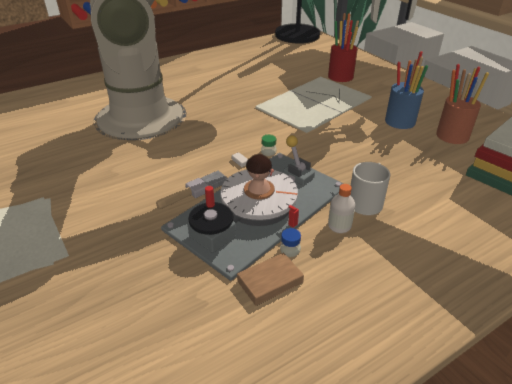

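The top view shows the plate centre near (247,226), the orange line running to about (220,200), the pointer at (237,183), the red handle at (307,220) and the yellow ball at (182,256). The scene view agrees. Next I'll measure by colour and depth.

```bash
python3 - <<'E'
from h import *
np.set_printoptions(precision=4,suppress=True)
im,d,P=cap('top'); C=cloud(d,P)
hsv=cv2.cvtColor(im,cv2.COLOR_RGB2HSV).astype(int); H,S,V=hsv[...,0],hsv[...,1],hsv[...,2]
x,y,z=C[...,0],C[...,1],C[...,2]
def box(cx,cy,rad): return np.hypot(x-cx,y-cy)<rad
pl=box(.522,.062,.11)&(S<60)&(V>120)&(abs(z-.05)<.006)
(cu,cv),rr=cv2.minEnclosingCircle(np.argwhere(pl)[:,::-1].astype(np.float32)); print('plate px',cu,cv,rr)
pc=C[pl]; A=np.c_[2*pc[:,:2],np.ones(len(pc))]
c0=(pc[:,:2].max(0)+pc[:,:2].min(0))/2; print('plate c',c0, np.ptp(pc[:,:2],axis=0),pc[:,2].mean())
kn=box(.56,-.065,.07)&(V<60)&(abs(z-.066)<.01); k=C[kn]
(ku,kv),kr=cv2.minEnclosingCircle(k[:,:2].astype(np.float32)); print('knob c',ku,kv,kr,k[:,2].mean())
red=((H<4)|(H>176))&(S>180)&(V>90)
for n,b in [('handle',box(.54,-.055,.05)&(z>.09)),('pointer',box(.61,.08,.04)&(z>.045))]:
    q=C[red&b]; print(n,q.mean(0),q.min(0),q.max(0),len(q))
q=C[red&box(.61,.08,.04)&(z>.045)]; dd=np.hypot(*(q[:,:2]-c0).T); print('pointer r',dd.min(),dd.max())
a=np.degrees(np.arctan2(*(q[:,:2].mean(0)-c0)[::-1])); print('pointer ang',a)
org=(H>=5)&(H<=14)&(S>150)&(V>120)&(abs(z-.05)<.006)&box(c0[0],c0[1],.085); q=C[org]
print('orange',len(q)); v=q[:,:2]-c0; print(np.c_[np.hypot(*v.T),np.degrees(np.arctan2(v[:,1],v[:,0]))][::3])
yl=(H>15)&(H<30)&(S>150)&box(.475,.187,.05)&(z>.08); q=C[yl]; print('ball',q.mean(0),q.min(0),q.max(0),len(q))
s=np.array([ku,kv])-c0; print('stage -y dir dist',np.hypot(*s),'yaw deg',np.degrees(np.arctan2(s[0],-s[1])))
p,r,_=tool(); print('tool frame shift to handle top', r.T@(np.array([.533,-.056,.3])-p))
E
```

```text
plate px 246.9226531982422 225.9153289794922 38.578861236572266
plate c [0.5258 0.0626] [0.1502 0.1571] 0.050095055523969784
knob c 0.5565909743309021 -0.0677032321691513 0.04197635501623154 0.06595032035581598
handle [ 0.53   -0.0532  0.1079] [ 0.5235 -0.0606  0.0913] [ 0.5371 -0.0462  0.1129] 58
pointer [0.6121 0.0841 0.0537] [0.602  0.0783 0.0494] [0.6196 0.0909 0.0585] 49
pointer r 0.07919135599017484 0.09660250687165882
pointer ang 13.974931289973949
orange 47
[[   0.0759   48.9161]
 [   0.0721   48.0082]
 [   0.0674   49.4798]
 [   0.0629   48.4995]
 [   0.0587   50.2158]
 [   0.0541   49.1396]
 [   0.0512   49.4007]
 [   0.0466   48.0758]
 [   0.0424   50.4069]
 [   0.0393   50.8571]
 [   0.0347   49.2748]
 [   0.0309  121.9985]
 [   0.0297 -129.7952]
 [   0.031  -138.0189]
 [   0.0298 -155.1254]
 [   0.0309 -179.4072]]
ball [0.4642 0.185  0.105 ] [0.4525 0.1741 0.0954] [0.4752 0.1983 0.1104] 133
stage -y dir dist 0.13393280060295243 yaw deg 13.293902873126061
tool frame shift to handle top [-0.5191 -0.5918  0.0027]
```

```bash
python3 -m pendant '[[-35,-40,0,-0.06,0.5],[-75,-85,0,-0.12,0.5],[-115,-130,0,-0.2,0.5],[-155,-175,0,-0.28,0.5],[-195,-220,0,-0.36,0.5],[-235,-265,0,-0.44,0.5],[-275,-310,0,-0.5,0.5],[-310,-355,0,-0.56,0.5],[-340,-390,0,-0.59,0.5],[-340,-390,0,-0.59,0.5]]' 8; python3 - <<'E'
from h import *
np.set_printoptions(precision=4,suppress=True)
p,r,s=tool(); print(p,r,s['joints'],s['time'])
print((r.T@(np.array([.530,-.0532,.160])-p)*1000).round(1))
E
```

```text
time: 2.7
position: [0.4365, 0.1921, 0.303]
ee_rot: [0.0, -0.114, 0.993, -0.001]
force: [0.9, 0.6, 0.0]
grip_width: 0.499
grip_force: 0.0
[0.4365 0.1921 0.303 ] [[-0.9741 -0.2262  0.0006]
 [-0.2262  0.9741 -0.001 ]
 [-0.0004 -0.0011 -1.    ]] [-0.4272  0.3079 -0.1371  2.1465  0.0668  0.691   1.1896] 2.7
[ -35.5 -259.9  143.2]
```

```bash
python3 -m pendant '[[-5,-40,0,0,0.5],[-10,-80,0,0,0.5],[-15,-120,0,0,0.5],[-20,-160,0,0,0.5],[-25,-200,10,0,0.5],[-30,-230,20,0,0.5],[-35,-250,30,0,0.5],[-35,-260,40,0,0.5],[-35,-260,50,0,0.5],[-35,-260,50,0,0.5]]'; python3 - <<'E'
from h import *
np.set_printoptions(precision=4,suppress=True)
im,d,P=cap('wrist','w1.png'); p,r,s=tool(); C=cloud(d,P); print(p)
for n in ['handle','knob_axis','plate_centre']:
    print(n,[(w(P,f['at']).round(3),round(f['p'],2)) for f in finder.recognise(n,'wrist')[:2]])
hsv=cv2.cvtColor(im,cv2.COLOR_RGB2HSV).astype(int); H,S,V=hsv[...,0],hsv[...,1],hsv[...,2]
q=C[((H<4)|(H>176))&(S>180)&(V>60)&(C[...,2]>.1)&(C[...,2]<.116)&(abs(C[...,1]+.055)<.04)]; print(len(q))
if len(q): h=(q.min(0)+q.max(0))/2; print(h,np.ptp(q,axis=0),(r.T@(h-p)*1000).round(1))
E
```

```text
time: 3.95
position: [0.5292, -0.048, 0.2519]
ee_rot: [-0.001, -0.118, 0.993, 0.0]
force: [-1.6, 0.4, 1.0]
grip_width: 0.499
grip_force: 0.0
[ 0.5294 -0.0481  0.2524]
handle [(array([ 0.526, -0.052,  0.114]), 0.87), (array([0.357, 0.187, 0.01 ]), 0.57)]
knob_axis [(array([ 0.555, -0.065,  0.065]), 0.92), (array([ 0.527, -0.051,  0.109]), 0.44)]
plate_centre [(array([0.498, 0.048, 0.049]), 0.81)]
286
[ 0.5306 -0.0536  0.1061] [0.0154 0.0153 0.0107] [  0.1  -5.8 146.3]
```

View pics/w1.png

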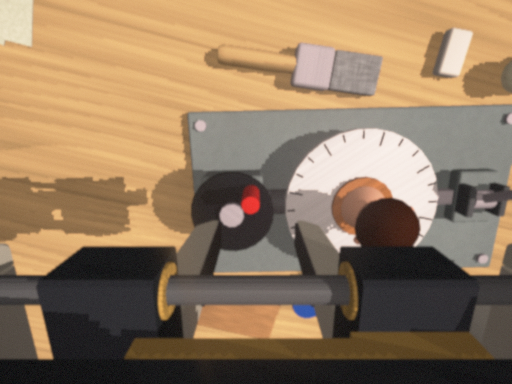

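The handle sits at about (250,200) in the wrist picture. That agrees with the top view to 1 mm, so I'll descend and pinch.

```bash
python3 -m pendant '[[0,-5.5,15,0,0.5],[0,-5.5,35,0,0.5],[0,-5.5,55,0,0.5],[0,-5.5,75,0,0.5],[0,-5.5,90,0,0.5],[0,-5.5,92,0,0.5],[0,-5.5,92,0,0.1],[0,-5.5,92,0,0.1],[0,-5.5,92,0,0.1],[0,-5.5,92,0,0.1]]' 15; python3 - <<'E'
from h import *
np.set_printoptions(precision=4,suppress=True)
p,r,s=tool(); print(p,s['force'],s['grip_width'],s['grip_force'])
k=(r.T@(np.array([.5566,-.0677,p[2]])-p)*1000); print(k,np.hypot(k[0],k[1]))
a0=np.arctan2(-k[1],-k[0])
print('10-row circle, clockwise from above (=+ angle in tool frame, z down)')
for n in range(1,21):
    a=a0+n*np.pi/10; print(n,(k[:2]+30*np.array([np.cos(a),np.sin(a)])).round(1))
E
```

```text
time: 5.4
position: [0.5311, -0.0545, 0.1612]
ee_rot: [0.0, -0.117, 0.993, -0.0]
force: [-0.8, 0.9, 4.2]
grip_width: 0.169
grip_force: 15.0
[ 0.5311 -0.0545  0.1612] [-0.8036  0.8731  4.2306] 0.16904877107477176 15.000303536653519
[-21.732  -18.7585   0.0131] 28.708209623649804
10-row circle, clockwise from above (=+ angle in tool frame, z down)
1 [-6.2  6.9]
2 [-14.9  10.4]
3 [-24.2  11.1]
4 [-33.4   8.9]
5 [-41.3   4. ]
6 [-47.4  -3.2]
7 [-50.9 -11.9]
8 [-51.6 -21.3]
9 [-49.4 -30.4]
10 [-44.4 -38.4]
11 [-37.3 -44.4]
12 [-28.6 -48. ]
13 [-19.2 -48.7]
14 [-10.1 -46.4]
15 [ -2.1 -41.5]
16 [  3.9 -34.3]
17 [  7.5 -25.6]
18 [  8.2 -16.2]
19 [ 5.9 -7.1]
20 [1.  0.8]
```

```bash
python3 -m pendant '[[-6.5,6.5,0,0,0.1],[-15,10,0,0,0.1],[-24.2,10.8,0,0,0.1],[-33.4,8.7,0,0,0.1],[-41.3,4,0,0,0.1],[-47.4,-3.2,0,0,0.1],[-50.9,-11.9,0,0,0.1],[-51.5,-21.3,0,0,0.1],[-49.4,-30.4,0,0,0.1],[-44.4,-38.4,0,0,0.1]]'; python3 - <<'E'
from h import *
p,r,s=tool(); print(s['force'],s['grip_width'],p)
im,d,P=cap('top'); C=cloud(d,P)
hsv=cv2.cvtColor(im,cv2.COLOR_RGB2HSV).astype(int); H,S,V=hsv[...,0],hsv[...,1],hsv[...,2]
c0=np.array([.5258,.0626]); v=C[...,:2]-c0; rr=np.hypot(v[...,0],v[...,1])
m=(H>=5)&(H<=14)&(S>150)&(V>90)&(abs(C[...,2]-.05)<.006)&(rr<.082)&(rr>.038)
a=np.degrees(np.arctan2(v[...,1],v[...,0]))[m]; print(len(a),np.median(a))
k=r.T@(np.array([.5566,-.0677,p[2]])-p)*1000; print(k)
E
```

```text
time: 6.65
position: [0.5843, -0.0819, 0.1612]
ee_rot: [0.001, -0.117, 0.993, -0.0]
force: [1.9, 1.7, 6.6]
grip_width: 0.165
grip_force: 15.0
[1.89405749 1.74978672 6.57044138] 0.16494590178782628 [ 0.58430669 -0.08190565  0.16116398]
31 44.531600957676254
[23.64786238 20.25424938 -0.07116599]
```

```bash
python3 -m pendant '[[15.9,-9.6,0,0,0.1],[34.3,-8.1,0,0,0.1],[48.4,4.1,0,0,0.1],[52.6,22.1,0,0,0.1],[45.4,39.2,0,0,0.1],[29.5,48.8,0,0,0.1],[11.1,47.3,0,0,0.1],[-3,35.1,0,0,0.1],[-7.2,17.1,0,0,0.1],[0,0,0,0,0.1]]'
```

```text
time: 7.95
position: [0.5845, -0.0811, 0.1611]
ee_rot: [0.001, -0.117, 0.993, 0.0]
force: [-2.7, 3.1, 10.5]
grip_width: 0.168
grip_force: 15.0
```

```bash
python3 -m pendant '[[15.9,-9.6,0,0,0.1],[34.3,-8.1,0,0,0.1],[48.4,4.1,0,0,0.1],[52.6,22.1,0,0,0.1],[45.4,39.2,0,0,0.1],[29.5,48.8,0,0,0.1],[11.1,47.3,0,0,0.1],[-3,35.1,0,0,0.1],[-7.2,17.1,0,0,0.1],[0,0,0,0,0.1]]'; cat > ang.py <<'E'
from h import *
np.set_printoptions(precision=4,suppress=True)
import sys
p,r,s=tool(); print(s['force'],s['grip_width'],p,s['time'])
im,d,P=cap('top',sys.argv[1]); C=cloud(d,P)
cv2.imwrite('pics/c_'+sys.argv[1],cv2.resize(im[160:280,170:330,::-1],None,fx=5,fy=5,interpolation=cv2.INTER_CUBIC))
hsv=cv2.cvtColor(im,cv2.COLOR_RGB2HSV).astype(int); H,S,V=hsv[...,0],hsv[...,1],hsv[...,2]
# rays onto the plane z=.05 (steadier than depth)
K=cv2.Rodrigues(np.array(P['rvec'],float))[0]; o=w(P,[0,0,0])
vv,uu=np.mgrid[:384,:512]; D=np.stack([(uu-P['cx'])/P['fx'],(vv-P['cy'])/P['fy'],np.ones_like(uu)],-1)@K
X=(o+D*((.05-o[2])/D[...,2])[...,None])[...,:2]
c=np.array([.5258,.0626]); rr=np.hypot(*np.moveaxis(X-c,-1,0))
m=(H>=5)&(H<=14)&(S>150)&(V>90)&(abs(C[...,2]-.05)<.006)&(rr<.085)&(rr>.035); q=X[m]
pl=((S<60)&(V>120)|m)&(rr<.1)&(abs(C[...,2]-.05)<.004)
cn=max(cv2.findContours(pl.astype(np.uint8),cv2.RETR_EXTERNAL,cv2.CHAIN_APPROX_NONE)[0],key=cv2.contourArea)
hull=cv2.convexHull(cn)[:,0]; e=X[hull[:,1],hull[:,0]]
A=np.linalg.lstsq(np.c_[2*e,np.ones(len(e))],(e**2).sum(1),rcond=None)[0]; c=A[:2]; print('centre',c,'rad',np.sqrt(A[2]+c@c))
(mu,mv),rad=cv2.minEnclosingCircle(e.astype(np.float32)); print('minc',mu,mv,rad)
red=((H<4)|(H>176))&(S>180)&(V>60)&(C[...,2]>.045)&(np.hypot(C[...,0]-.61,C[...,1]-.083)<.035); t=C[red][:,:2]
for cc in (c,np.array([mu,mv])):
    g=lambda z:np.degrees(np.arctan2(z[:,1]-cc[1],z[:,0]-cc[0]))
    print('orange',len(q),np.median(g(q)),'outer',np.median(g(q[np.hypot(*(q-cc).T)>.055])) if len(q) else 0,'pointer',len(t),g(t).mean(),g(t).min(),g(t).max())
if len(q): l=cv2.fitLine(q.astype(np.float32),cv2.DIST_L2,0,.01,.01).ravel(); print('line dir',np.degrees(np.arctan2(l[1],l[0])))
E
python3 ang.py a1.png
```

```text
time: 9.2
position: [0.5844, -0.081, 0.1611]
ee_rot: [0.001, -0.118, 0.993, 0.0]
force: [-1.8, 4.0, 10.0]
grip_width: 0.169
grip_force: 15.0
[-1.8074  4.035  10.0353] 0.16934378152087776 [ 0.5844 -0.081   0.1611] 9.2
centre [0.5222 0.0628] rad 0.07930188401157941
minc 0.5221781134605408 0.06285922974348068 0.07969456166028976
orange 31 24.13426079900111 outer 24.13426079900111 pointer 51 13.033268699019171 8.430810406421044 17.891609247985205
orange 31 24.08904538564796 outer 24.08904538564796 pointer 51 13.000533253905095 8.400809601350081 17.855503320067157
line dir 24.152767
```

```bash
python3 -m pendant '[[15.9,-9.6,0,0,0.1],[34.3,-8.1,0,0,0.1],[48.4,4.1,0,0,0.1],[52.6,22.1,0,0,0.1],[45.4,39.2,0,0,0.1],[29.5,48.8,0,0,0.1],[11.1,47.3,0,0,0.1],[-3,35.1,0,0,0.1],[-7.2,17.1,0,0,0.1],[0,0,0,0,0.1]]'; python3 -m pendant '[[7.4,-6.2,0,0,0.1],[15.9,-9.6,0,0,0.1],[25,-10.3,0,0,0.1],[34.3,-8.1,0,0,0.1],[40.2,-4.7,0,0,0.1],[40.2,-4.7,0,0,0.1],[40.2,-4.7,0,0,0.1],[40.2,-4.7,0,0,0.1],[40.2,-4.7,0,0,0.1],[40.2,-4.7,0,0,0.1]]'; python3 ang.py a2.png
```

```text
time: 10.5
position: [0.5842, -0.081, 0.1611]
ee_rot: [0.001, -0.117, 0.993, 0.0]
force: [-2.6, 4.0, 11.4]
grip_width: 0.17
grip_force: 15.0
time: 11.75
position: [0.5444, -0.095, 0.1611]
ee_rot: [-0.001, -0.117, 0.993, 0.0]
force: [-0.4, 1.8, 12.2]
grip_width: 0.166
grip_force: 15.0
[-0.3588  1.7804 12.2361] 0.16626713656780417 [ 0.5444 -0.095   0.1611] 11.75
centre [0.5224 0.063 ] rad 0.0791691442632635
minc 0.5223948359489441 0.06301489472389221 0.07963878661394119
orange 29 13.032688504548494 outer 13.032688504548494 pointer 51 12.994490700345795 8.345148371395336 17.839296198152425
orange 29 12.998831551422183 outer 12.998831551422183 pointer 51 12.965668601365904 8.317231293459406 17.80933835532356
line dir 13.349702
```

View pics/c_a2.png

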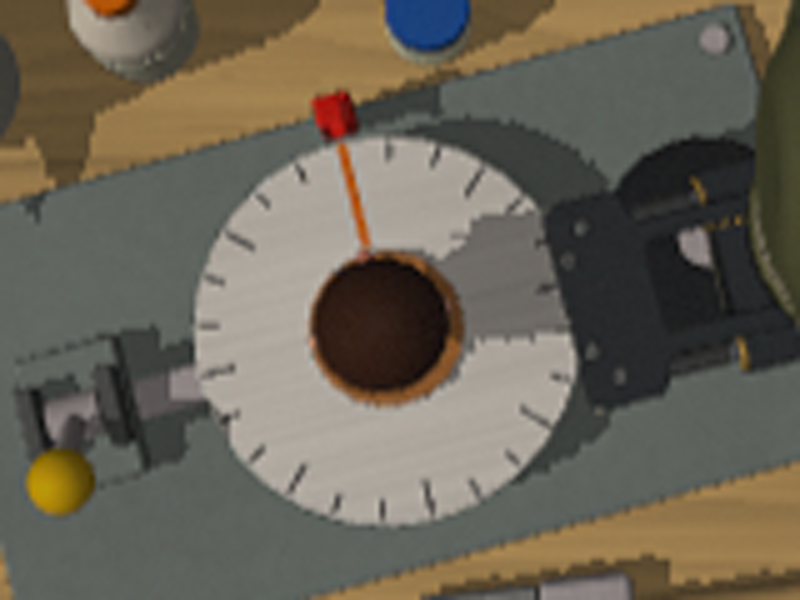

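The line now ends at the pointer, with the line's end at crop (343,145) and the pointer at (335,115). I'll check the pointer's direction once more from its brighter top face, and the wrist view on the way out.

```bash
python3 -m pendant '[[0,0,0,0,0.45],[0,0,0,0,0.45],[0,0,-20,0,0.45],[0,0,-50,0,0.45],[0,0,-90,0,0.45],[0,0,-120,0,0.45],[0,40,-130,0,0.45],[0,90,-130,0,0.45],[0,140,-130,0,0.45],[0,140,-130,0,0.45]]'; python3 - <<'E'
from h import *
np.set_printoptions(precision=4,suppress=True,linewidth=150)
p,r,s=tool(); print(p,s['force'])
im,d,P=cap('top'); C=cloud(d,P); c=np.array([.5223,.0629])
print(im[175:195,228:246,0]); 
hsv=cv2.cvtColor(im,cv2.COLOR_RGB2HSV).astype(int); H,S,V=hsv[...,0],hsv[...,1],hsv[...,2]
red=((H<4)|(H>176))&(S>180)&(V>60)&(C[...,2]>.045)&(np.hypot(C[...,0]-.61,C[...,1]-.083)<.035)
for t in (60,120,150,180):
    q=C[red&(V>t)]
    if len(q): v=q[:,:2]-c; print(t,len(q),q.mean(0),np.degrees(np.arctan2(*v.mean(0)[::-1])))
for a in (12,13,14,15): print(a,proj(P,[*(c+.081*np.array([np.cos(np.radians(a)),np.sin(np.radians(a))])),.052]))
im,d,P=cap('wrist','w2.png')
E
```

```text
time: 13.05
position: [0.5114, 0.0443, 0.2905]
ee_rot: [-0.001, -0.12, 0.993, 0.001]
force: [0.5, -0.9, -0.6]
grip_width: 0.447
grip_force: 0.0
[0.5114 0.0443 0.2905] [ 0.4969 -0.9313 -0.5902]
[[111 110 110 110 112 112 113 112 113 114 114 113 114 115 116 116 116 116]
 [112 112 112 112 113 114 113 114 114 115 115 115 115 116 116 118 117 118]
 [113 115 112 113 114 114 115 116 116 116 116 117 117 117 118 118 119 118]
 [114 115 115 115 117 117 115 117 118 117 119 117 119 118 119 120 119 120]
 [116 116 116 117 117 117 118 118 119 119 119 119 120 120 119 121 121 120]
 [118 117 118 117 119 119 118 120 119 119 121 119 121 121 121 121 122 122]
 [118 118 119 119 118 120 121 121 121 121 120 120 121 122 122 122 124 123]
 [120 119 119 121 121 121 121 121 122 122 122 123 123 122 122 123 123 124]
 [121 121 121 120 122 121 122 121 122 124 122 124 124 124 123 125 125 125]
 [122 122 121 122 123 123 123 123 122 123 124 125 125 123 125 126 126 125]
 [123 123 123 122 123 124 124 123 125 124 124 125 126 125 126 126 126 125]
 [123 124 124 124 124 123 125 125 126 126 126 126 125 127 127 126 126 126]
 [123 124 124 125 125 126 124 126 127 125 126 126 126 127 127 128 127 128]
 [126 126 125 126 126 127 126 127 127 127 127 128 127 127 127 128 128 128]
 [126 126 126 126 126 127 126 127 127 128 128 128 128 128 128 130 128 129]
 [127 126 128 128 127 127 128 128 128 128 129 129 128 128 129 130 129 129]
 [127 128 128 128 128 128 128 129 129 129 128 129 129 130 130 130 132 130]
 [128 129 129 128 129 128 129 129 131 130 130 132 130 131 132 129 127 124]
 [129 129 129 129 130 130 130 131 131 131 132 132 126 126 122 113 107  99]
 [129 130 130 131 131 131 132 132 126 125 120 121 107 106  93  91  93  92]]
12 [238.3402 187.4486]
13 [237.678  187.6029]
14 [237.0184 187.7686]
15 [236.3616 187.9456]
```

View pics/w2.png

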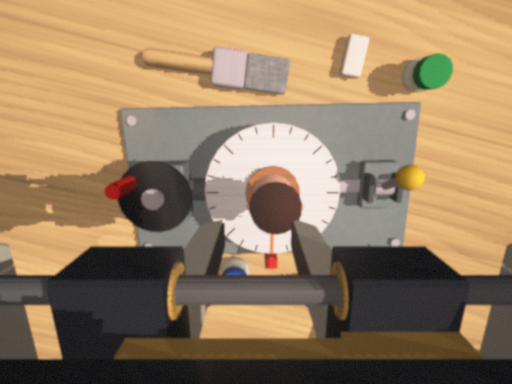

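```bash
python3 - <<'E'
from h import *
np.set_printoptions(precision=4,suppress=True,linewidth=150)
p,r,s=tool(); im,d,P=cap('wrist'); C=cloud(d,P)
hsv=cv2.cvtColor(im,cv2.COLOR_RGB2HSV).astype(int); H,S,V=hsv[...,0],hsv[...,1],hsv[...,2]; z=C[...,2]
c=np.array([.5223,.0629]); rr=np.hypot(*np.moveaxis(C[...,:2]-c,-1,0))
wh=(abs(z-.05)<.003)&(rr<.1)&(S<70); e=C[wh][:,:2]
# circle: rim radius 80, fit by hull
hu=cv2.convexHull(e.astype(np.float32))[:,0]; hu=hu[hu[:,0]<c[0]+.03]
A=np.linalg.lstsq(np.c_[2*hu,np.ones(len(hu))],(hu**2).sum(1),rcond=None)[0]; cc=A[:2]; print('centre',cc,np.sqrt(A[2]+cc@cc))
m=(H>=5)&(H<=15)&(S>150)&(abs(z-.05)<.004)&(rr<.085)&(rr>.045)&(C[...,0]>c[0]+.03); q=C[m][:,:2]
t=C[((H<4)|(H>176))&(S>180)&(V>60)&(z>.045)&(z<.062)&(np.hypot(C[...,0]-.61,C[...,1]-.083)<.035)]
print('ptr',len(t),t.mean(0),t.min(0),t.max(0),'line',len(q),q.mean(0))
for k in (cc,c):
  g=lambda v:np.degrees(np.arctan2(v[:,1]-k[1],v[:,0]-k[0])); print('line',np.median(g(q)),'ptr',g(t).mean(),g(t).min(),g(t).max(), 'top',g(t[t[:,2]>.0545]).mean())
b=C[(H>15)&(H<32)&(S>150)&(z>.08)&(np.hypot(C[...,0]-.465,C[...,1]-.187)<.05)]; print('ball',len(b),b.mean(0),b.min(0),b.max(0))
f=lambda v:np.round(r.T@(np.array(v)-p)*1000,1)
print(p,'ball in tool',f([.4636,.187,.096]))
kn=np.array([.5566,-.0677]); yh=(c-kn)/np.linalg.norm(c-kn); print('stage y in tool',r.T@[*yh,0])
E
```

```text
centre [0.5228 0.0633] 0.07949233088290572
ptr 96 [0.6102 0.0844 0.0549] [0.6015 0.0793 0.046 ] [0.6186 0.0914 0.059 ] line 21 [0.5877 0.079 ]
line 13.570903604226068 ptr 13.531213336299066 9.894370167956081 17.082290076992294 top 13.563957103265455
line 13.8497237513085 ptr 13.735312943267663 10.113644493948891 17.266513425298346 top 13.771845055703013
ball 554 [0.4629 0.1831 0.105 ] [0.4512 0.174  0.0923] [0.4745 0.1979 0.1112]
[0.5123 0.0407 0.2904] ball in tool [ 13.  153.7 194.4]
stage y in tool [ 0.0214  0.9998 -0.0003]
```

Two cameras put the line within about 0.1° of the pointer. Next I'll shut the fingers, go down on the robot side of the ball, and push.

```bash
python3 -m pendant '[[10,40,0,0,0],[25,80,0,0,0],[40,120,0,0,0],[55,153,0,0,0],[55,153,30,0,0],[55,153,60,0,0],[55,153,90,0,0],[55,153,115,0,0],[55,153,121,0,0],[55,153,121,0,0]]' && python3 -m pendant '[[45,0,0,0,0],[-15,0,0,0,0],[-25,0,0,0,0],[-33,0,0,0,0],[-41,0,0,0,0],[-49,0,0,0,0],[-57,0,0,0,0],[-65,0,0,0,0],[-65,0,0,0,0],[-65,0,0,0,0]]'
```

```text
time: 14.45
position: [0.424, 0.176, 0.1697]
ee_rot: [-0.0, -0.116, 0.993, -0.0]
force: [0.2, 0.4, 0.4]
grip_width: 0.004
grip_force: 0.0
time: 15.7
position: [0.4866, 0.1917, 0.1696]
ee_rot: [-0.0, -0.117, 0.993, -0.0]
force: [0.2, 0.5, -0.1]
grip_width: 0.005
grip_force: 0.0
```

The first row of that call should have been -5, but I typed 45. It only backed the tool away through free air, and the push itself ran as planned. Now I'll retreat and look.

```bash
python3 -m pendant '[[15,0,0,0,0],[35,0,0,0,0],[50,0,0,0,0],[50,0,-40,0,0],[50,0,-90,0,0],[50,40,-130,0,0],[50,90,-130,0,0],[50,140,-130,0,0],[50,190,-130,0,0],[50,190,-130,0,0]]'; python3 ang.py a3.png; python3 - <<'E'
from h import *
im,d,P=cap('top'); C=cloud(d,P); hsv=cv2.cvtColor(im,cv2.COLOR_RGB2HSV).astype(int); H,S=hsv[...,0],hsv[...,1]
b=C[(H>15)&(H<32)&(S>150)&(C[...,2]>.08)&(np.hypot(C[...,0]-.488,C[...,1]-.193)<.06)]; print('ball',len(b),b.mean(0))
E
```

```text
time: 16.95
position: [0.3919, 0.3685, 0.2995]
ee_rot: [-0.0, -0.12, 0.993, 0.001]
force: [0.2, -0.5, -0.5]
grip_width: 0.004
grip_force: 0.0
[ 0.2383 -0.4758 -0.4795] 0.004495963905014111 [0.3919 0.3685 0.2995] 16.95
centre [0.5367 0.0671] rad 0.067791593101028
minc 0.550574541091919 0.07434944808483124 0.07222751528024673
orange 30 11.91580147059669 outer 12.298398998448121 pointer 49 12.331536679409997 6.874988309715645 18.227024314160815
orange 30 3.8295806149447644 outer nan pointer 49 8.549204992200826 1.820880874911164 15.838811996987017
line dir 13.365104
ball 133 [0.5121546  0.19801381 0.10508814]
  return _methods._mean(a, axis=axis, dtype=dtype,
  ret = ret.dtype.type(ret / rcount)
```

View pics/a3.png

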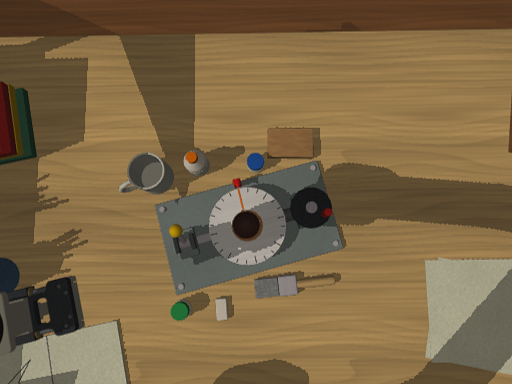

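The ball has moved about 50 mm, so the brake is locked; it now shows at (176,231). The line still points at the pointer at (237,183), the other things are where they were, and the arm is clear.

```bash
python3 -c "from workcell import job_done; print(job_done())"
```

```text
the job is handed in; nothing more can be done
None
```

I cranked the knob until the orange line stood at the red pointer (measured within about 0.1°), then locked the brake; the ball moved about 50 mm of its 51 mm swing. In the last picture the other things looked undisturbed and the arm was clear, so I handed the job in at about 17 s; no verdict came back.

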